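# Stack the sample totes over the vials

### The job

Stack the two empty stack-nest totes on the tote that holds the sample vials, making one column of three, in either order. Turn each one end for end against the one beneath it (pull lips at alternate ends), so that it stands level on the ledges instead of nesting down. Leave the vial tote where it is with its vials standing, let nothing press on the vials, and do not disturb the flask, the jar or the clamp.

Things in the scene. Friction and masses are not known exactly. Their poses are not given: they have to be found in the camera images.
- vial_tote: White plastic stack-nest tote holding three vials, about 0.2 kg, loose: the bottom of the column. All three totes are one moulding. Origin: centre of underside, z up. Rim 148 (x) by 64 (y) outside, 64 high. A flat pull lip, 36 wide, juts 15 beyond the rim at the -x end only. Two pairs of inner ledges, 22 wide, tops at z 58, at x -47 and x +17.
- tote_a: Empty tote, about 0.2 kg, same moulding, origin and axes (lip at -x), facing any way. Its top 16 mm is an upright collar 64 wide outside, 54 inside, 138 long inside; grip across it at mid-length. Walls taper to an underside 130 by 46. With lips at opposite ends a tote stands on the ledges of the one below, underside 58 above the lower underside, with 4 play all round inside the collar.
- tote_b: The other empty tote, identical to tote_a: same sizes, origin and axes (lip at its -x end), standing on the bench facing any way. If its lip is at the same end as that of the tote below, it slips past the ledges and nests, its underside only about 30 above the lower one, or lands on the vials.
- vial_1: Amber glass vial with a white cap, 18 diameter, 42 high, standing loose on the 3 mm floor of the vial tote; its cap ends at 45 mm above the tote's underside. Origin: centre of its underside, z up.
- vial_2: Amber glass vial with a white cap, 18 diameter, 42 high, standing loose on the 3 mm floor of the vial tote; its cap ends at 45 mm above the tote's underside. Origin: centre of its underside, z up.
- vial_3: Amber glass vial with a white cap, 18 diameter, 42 high, standing loose on the 3 mm floor of the vial tote; its cap ends at 45 mm above the tote's underside. Origin: centre of its underside, z up.
- flask: Conical glass flask, 64 diameter, 100 high, on the bench; a bystander. Origin: centre of its underside.
- reagent_jar: Amber jar with a black cap, 60 diameter, 85 high, on the bench; a bystander. Origin: centre of its underside.
- boss_clamp: Small steel boss-head clamp, block 45 by 30, 26 high, with a thumbscrew to +y reaching 47 from its centre; a bystander. Origin: centre of its underside.
Things that resemble listed ones, but are neither listed nor needed, are in the scene too. Leave any red look-alike of the vial_1 alone. What is shaped like the tote_a but black is not meant.

How it is judged (in metres and radians):
At the end, for the whole second after the job is handed in: Vial tote, then both empty totes, in a column: each underside 54.5-61.5 mm above the one below, within 8 mm along and across, long axes within 0.14 rad, level within 0.06 rad, at rest. Vial tote moved under 40 mm, vials on its floor, upright within 0.2 rad ((((z of tote_a in the frame of vial_tote between 0.0545 and 0.0615 m and x of tote_a in the frame of vial_tote between -0.008 and 0.008 m and y of tote_a in the frame of vial_tote between -0.008 and 0.008 m and angle between the x axis of tote_a and the x axis of vial_tote, either way round below 0.14 rad and angle between tote_a's own z axis and vertical below 0.06 rad) and (z of tote_b in the frame of tote_a between 0.0545 and 0.0615 m and x of tote_b in the frame of tote_a between -0.008 and 0.008 m and y of tote_b in the frame of tote_a between -0.008 and 0.008 m and angle between the x axis of tote_b and the x axis of tote_a, either way round below 0.14 rad and angle between tote_b's own z axis and vertical below 0.06 rad)) or ((z of tote_b in the frame of vial_tote between 0.0545 and 0.0615 m and x of tote_b in the frame of vial_tote between -0.008 and 0.008 m and y of tote_b in the frame of vial_tote between -0.008 and 0.008 m and angle between the x axis of tote_b and the x axis of vial_tote, either way round below 0.14 rad and angle between tote_b's own z axis and vertical below 0.06 rad) and (z of tote_a in the frame of tote_b between 0.0545 and 0.0615 m and x of tote_a in the frame of tote_b between -0.008 and 0.008 m and y of tote_a in the frame of tote_b between -0.008 and 0.008 m and angle between the x axis of tote_a and the x axis of tote_b, either way round below 0.14 rad and angle between tote_a's own z axis and vertical below 0.06 rad))) and angle between vial_tote's own z axis and vertical below 0.06 rad and distance of vial_tote from where it was at the start of the episode below 0.04 m and angle between each of vial_1, vial_2, vial_3's own z axis and vertical below 0.2 rad and z of each of vial_1, vial_2, vial_3 in the frame of vial_tote below 0.012 m and linear speed of each of vial_tote, tote_a, tote_b below 0.02 m/s); the robot touches nothing.
It fails at once if an empty tote or the robot presses on a vial with more than 3 N (contact force between any of tote_a, tote_b, the arm, the fingers and vial_1 above 3 N or contact force between any of tote_a, tote_b, the arm, the fingers and vial_2 above 3 N or contact force between any of tote_a, tote_b, the arm, the fingers and vial_3 above 3 N).
It fails at once if the flask, the jar or the clamp is shifted more than 30 mm or knocked over (distance of any of flask, reagent_jar, boss_clamp from where it was at the start of the episode above 0.03 m or angle between any of flask, reagent_jar, boss_clamp's own z axis and vertical above 0.4 rad).
It also fails if it takes over 70 s, if anything falls off the work surface, if the arm or the gripper's body presses on something with over 40 N, if the wrist force passes 120 N, or if a joint passes its speed limit or range.

### The arm

A 6-joint arm with a two-finger parallel gripper is mounted at the origin on the work surface. World frame = base frame: x ahead of the robot, y to its left, z up, the work surface at z = 0. Lengths are in mm, angles in rad, forces in N, time in s.
With the tool pointing down it reaches from about 325 to 900 mm from the base axis. Payload 6.1 kg.
Tool frame: the origin (TCP) lies at the very end of the fingers, on their centre line; the grasp point (between the pads) lies 19 mm behind it (bot.hold_point_z is the distance from the TCP to the grasp point, in mm); x points along the fingers, y is the direction in which the jaws open and shut, and the axes are right-handed (so a half turn about x gives the same grasp; the last joint's range is limited). The gripper opens to 87 mm and grips with 3 to 60 N. Pads are 19 mm wide; open, the fingers measure 117 mm over their backs; the gripper's body (75 mm by 190 mm) begins 51 mm behind the grasp point.
Start: joints at [-1.448, 0.22, 1.526, -0, 1.395, -0.126], TCP at [153.894, -605.749, 222.538] pointing down, gripper open.
Joint ranges: [-2.98, 2.98], [-0.91, 2.08], [0.09, 2.57], [-1.24, 4.39], [0.2, 2.65], [-2.68, 2.68]. Speed limits (rad/s): [2.57, 2.57, 3.01, 3.14, 3.14, 3.14].

### API

Orientations are given as [roll, pitch, yaw] about the fixed x, y, z axes, in that order (R = Rz(yaw) Ry(pitch) Rx(roll)).
In Python, from rig import bot, cams gives the robot as it stands. The module is installed in compiled form; this text tells all that it offers.
- The arm moves only by the tool send_rows, never from a script. Its argument "moves" is a list of rows, each a list of 7 numbers: the turn, a rotation vector about the tool's x, y, z in rad, then the shift along the tool's x, y, z in cm, then the gripper command: -1 is fully open, 1 is shut, values between are in proportion. In form: [[ax, ay, az, tx, ty, tz, hand], ...]. A call has 1 to 5 rows; each row shifts and turns the pose as measured when the row begins, along the tool's axes as they then stand; what a row does not reach is not made up. A row lasts 1/12 s, in which the tool goes at most 41.7 mm and 7.16 degrees, less where a joint would pass 70% of its speed; a pose out of reach is approached as far as the arm can. A call is refused whole if a number of a shift passes 4.17 or a number of a turn 0.125, either way. A call with a gripper value outside its range is refused whole. The fingers move at their own pace and stop on an object; the grip force is fixed at half the most. Time passes only in rows, so rows that do not move let the fingers close. It gives the time, the measured TCP pose, the force and the opening at its end, in the units of the state.
- bot.state(): the state, without advancing time (a new reading comes with each control period).
- cams.read_camera(name): name is "side" or "top"; returns a dict with "img" (420x560x3 uint8, red, green, blue), "range_z" (420x560 float32, mm along the optical axis (not along the pixel's ray), 0 where there is no reading), "vfov" (degrees; the focal length in pixels is half the picture's height over the tangent of half this angle, whatever the lens; pixels are square), "cx", "cy" (the principal point, pixels), "k1" (the pictures are not rectified: a ray, as slopes to the right and down, at radius r is drawn at 1 + k1 r^2 times it, then the intrinsics apply), "origin" and "attitude" of the camera in the world. Camera axes: x right, y down, z forward; pixel columns grow to the right and rows downward; lengths in mm; the calibration is good to about 2 mm. A picture is of the moment at which its call begins.
- bot.sign_off(): hands the job in, once; it reports no verdict.
The state is a dict: "time": time; "joints": joint angles; "joint_vel": joint speeds; "joint_efforts": joint torques, N m; "position": TCP position; "ee_rot": TCP orientation; "ft_force": force on the tool from outside, world axes, zero at the start; "moment": the same for the moment, N m; "finger_gap": finger opening in mm.
Only numpy, scipy, OpenCV 4.12 (cv2) and the standard library are available. Lean on these libraries where they do the work, as an engineer would, in place of code of your own. Each camera call takes 0.05 s, during which the arm holds its last target. There are 200 camera calls.

## Working session

There is one attempt and no reset: what is moved stays moved. The work goes in short steps, Python scripts to look and compute and a tool call to move; the robot and the scene stay as the last step left them, time stands still between calls to the robot, and variables do not carry over. Pictures are saved under pics/ and viewed, about 8 in all and at most 12, crops included, and the job is handed in when it is done.

Besides the shell and the picture viewer there is one more tool, called as a command line: name --pt "numbers of a row" for each row, then --argument value for the rest. send_rows: Moves the arm, as the interface text tells. Its arguments: {"type":"object","properties":{"moves":{"type":"array","items":{"type":"array","items":{"type":"number"}}}},"required":["moves"]}

```bash
mkdir -p pics; cat > h.py <<'E'
import numpy as np, cv2
from rig import bot, cams
from scipy.spatial.transform import Rotation as R
def cam(n):
    c=cams.read_camera(n); c['f']=c['img'].shape[0]/2/np.tan(np.radians(c['vfov'])/2); return c
def save(c,fn,box=None,s=1):
    im=c['img'][...,::-1]
    if box: im=im[box[1]:box[3],box[0]:box[2]]
    cv2.imwrite('pics/'+fn,cv2.resize(im,None,fx=s,fy=s,interpolation=cv2.INTER_CUBIC))
def att(c):
    a=np.array(c['attitude'],float)
    return a if a.shape==(3,3) else R.from_euler('xyz',a).as_matrix()
def slopes(c,uv):
    uv=np.atleast_2d(np.asarray(uv,float)); d=(uv-[c['cx'],c['cy']])/c['f']; s=d.copy()
    for _ in range(20): s=d/(1+c['k1']*(s**2).sum(1,keepdims=True))
    return s
def rays(c,uv):
    s=slopes(c,uv); return np.c_[s,np.ones(len(s))]@att(c).T
def onplane(c,uv,z):
    r=rays(c,uv); o=np.array(c['origin'],float); return o+r*((z-o[2])/r[:,2])[:,None]
def cloud(c):
    h,w=c['range_z'].shape; v,u=np.mgrid[:h,:w]
    r=rays(c,np.c_[u.ravel(),v.ravel()]); return (np.array(c['origin'],float)+r*c['range_z'].reshape(-1,1)).reshape(h,w,3)
E
python3 - <<'E'
from h import *
for n in('top','side'):
    c=cam(n); save(c,n+'0.png',s=1.4); print(n,c['f'],c['cx'],c['cy'],c['k1'],c['origin'],c['attitude'])
print(bot.state())
E
```

```text
top 461.12919613136404 281.51035524484536 218.68058471127912 0.02378815044080888 [430.59946757 -15.6033094  871.83852096] [-2.97615743  0.02923053 -1.57212882]
side 431.57233652473064 283.86567037161456 203.6382472091171 -0.06698148906204572 [275.56347537 413.82137373 626.22813869] [-2.39006112 -0.01373551 -2.49969962]
{'time': 0.1, 'joints': array([-1.44809637e+00,  2.21152234e-01,  1.52750822e+00,  1.54754352e-05,
        1.39468836e+00, -1.26088858e-01]), 'joint_vel': array([-0.00087657, -0.00255267, -0.00194175,  0.00039766, -0.00016949,
        0.00056763]), 'joint_efforts': array([ 8.81773976e-04, -4.95942628e+01, -3.88519943e+01,  7.02106138e-02,
        5.15054085e-02, -3.76229923e-05]), 'position': array([ 153.83294511, -605.19469468,  221.5374696 ]), 'ee_rot': array([-1.70555804,  1.5690401 ,  1.68482071]), 'ft_force': array([-0.35863512, -0.44361291,  1.48868195]), 'moment': array([ 0.01083186, -0.0024916 , -0.03751509]), 'finger_gap': 87.07121992404058}
```

View pics/top0.png

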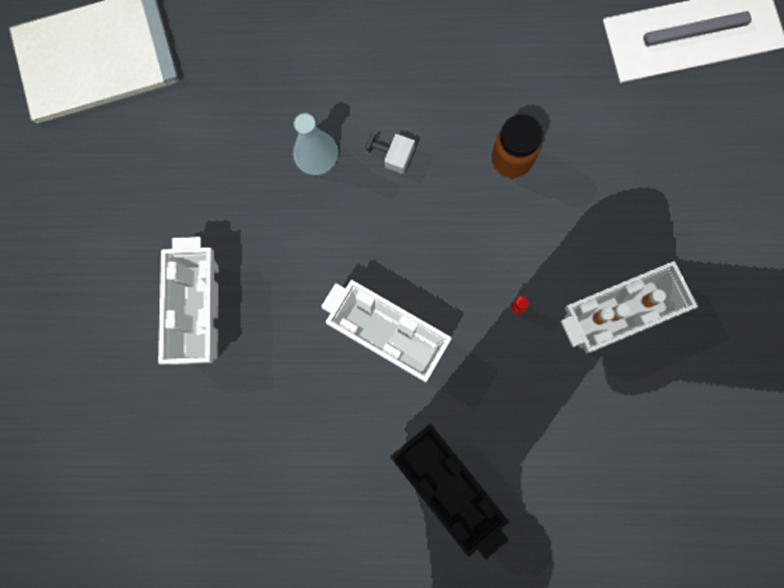

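View pics/side0.png

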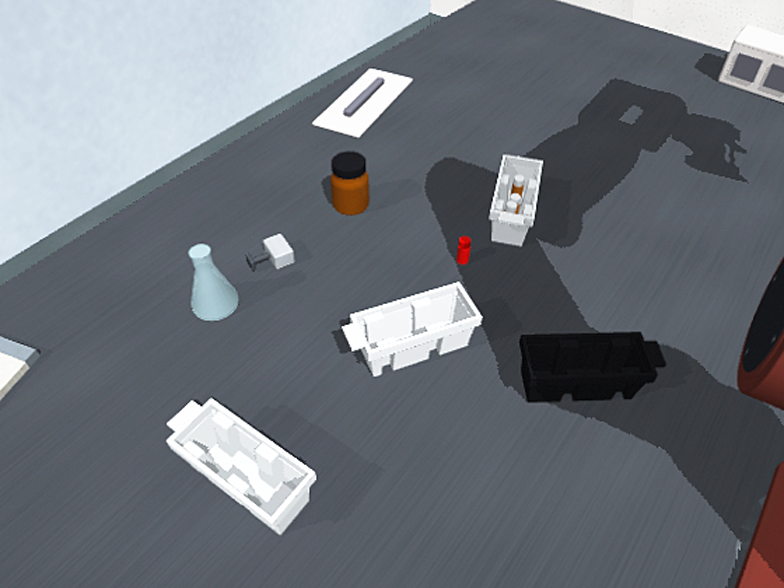

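Top picture (1.4× pixels): three white totes. The left one at (187,300) has its lip at the top, the middle one at (388,330) has its lip at upper left, and the right one at (630,305) holds the three vials, with its lip at lower left. The black tote at (450,490) and the red vial at (520,304) are decoys. The flask, clamp and jar are at the far side. The side view agrees.

```bash
cat > meas.py <<'E'
from h import *
def rimfit(P):
    """P: Nx2 world rim+lip points. minAreaRect of points with lip trimmed -> centre, yaw (x axis; lip at -x)"""
    P=P.astype(np.float32); (c,wh,a)=cv2.minAreaRect(P)
    b=cv2.boxPoints((c,wh,a)); e=[b[1]-b[0],b[2]-b[1]]; l=max(e,key=np.linalg.norm); l=l/np.linalg.norm(l)
    for _ in range(4):
        n=np.array([-l[1],l[0]]); q=np.c_[(P-c)@l,(P-c)@n]
        lo,hi=np.percentile(q[:,0],[.3,99.7])
        # the lip end has no points beyond |y|>20
        w=np.abs(q[:,1]-np.median([q[:,1].min(),q[:,1].max()]))>22
        s=np.percentile(q[w,0],[.5,99.5]); 
        lipneg=(s[0]-lo)>(hi-s[1])
        yl=np.percentile(q[:,1],[.5,99.5])
        # refine direction by long-side line fits
        sl=[]
        for sg,k in((-1,yl[0]),(1,yl[1])):
            m=(np.abs(q[:,0]-s.mean())<60)&(np.abs(q[:,1]-k)<3.5); sl.append(np.polyfit(q[m,0],q[m,1],1)[0])
        d=np.mean(sl); cc=c+l*s.mean()+n*yl.mean(); l=l+n*d; l/=np.linalg.norm(l); c=cc
    x=l if lipneg else -l
    return np.array(c),np.arctan2(x[1],x[0]),np.diff(s)[0],np.diff(yl)[0],max(s[0]-lo,hi-s[1])
def comps(c,zlo,zhi,minn=150,v=120):
    X=cloud(c); im=c['img'].astype(int)
    m=((c['range_z']>0)&(X[...,2]>zlo)&(X[...,2]<zhi)&(im.min(2)>v)&(im.max(2)-im.min(2)<40)).astype(np.uint8)
    m2=cv2.morphologyEx(m,cv2.MORPH_CLOSE,np.ones((3,3),np.uint8))
    n,lab,st,ce=cv2.connectedComponentsWithStats(m2)
    return [(X[(lab==i)&(m>0)],ce[i]) for i in range(1,n) if st[i,4]>minn]
E
python3 - <<'E'
from meas import *
np.set_printoptions(precision=1,suppress=True)
for n in('top','side'):
    c=cam(n)
    for P,ce in comps(c,56,74):
        zz=P[:,2]; 
        if len(P)>8000: continue
        r=rimfit(P[:,:2]); print(n,ce,len(P),'z',np.percentile(zz,[5,25,50,75,95]),'c',r[0],'yaw %.3f L %.1f W %.1f lip %.1f'%r[1:])
E
```

```text
top [131.4 211.2] 1352 z [56.9 59.4 62.9 64.4 65.9] c [569.7 276. ] yaw -3.113 L 146.6 W 65.8 lip 15.1
top [442.7 221.8] 1177 z [57.2 59.8 63.6 64.8 66.2] c [ 564.3 -288.7] yaw -1.181 L 147.2 W 63.4 lip 14.6
top [269.4 230.7] 1174 z [57.  59.6 63.5 64.7 66.2] c [536.1  16.1] yaw -2.108 L 146.1 W 63.8 lip 15.5
side [368.1 138.4] 695 z [57.3 59.9 63.9 65.4 66.7] c [ 564.  -288.7] yaw -1.181 L 148.2 W 64.0 lip 15.2Traceback (most recent call last):
  File "<stdin>", line 8, in <module>
  File "meas.py", line 11, in rimfit
    s=np.percentile(q[w,0],[.5,99.5]);
    return _quantile_unchecked(
        a, q, axis, out, overwrite_input, method, keepdims, weights)
    return _ureduce(a,
                    func=_quantile_ureduce_func,
    ...<5 lines>...
                    overwrite_input=overwrite_input,
                    method=method)
    r = func(a, **kwargs)
    result = _quantile(arr,
                       quantiles=q,
    ...<2 lines>...
                       out=out,
                       weights=wgt)
    slices_having_nans = np.isnan(arr[-1, ...])
                                  ~~~^^^^^^^^^
IndexError: index -1 is out of bounds for axis 0 with size 0
```

```bash
cat > plan.py <<'E'
from h import *
def wrap(a,p=2*np.pi): return (a+p/2)%p-p/2
def plan(target,tool_y_heading,hand,step=38,rot=.115,half=True,nmax=40,scale=1.0):
    s=bot.state(); p=np.array(s['position']); M=R.from_euler('xyz',s['ee_rot']).as_matrix()
    # desired frame: x down, y at heading
    h=tool_y_heading; cur=np.arctan2(M[1,1],M[0,1])
    d=wrap(h-cur,np.pi if half else 2*np.pi); h=cur+d
    x=np.array([0,0,-1.]); y=np.array([np.cos(h),np.sin(h),0]); G=np.c_[x,y,np.cross(x,y)]
    print('t %.2f p %s gap %.1f ft %s j %s | dyaw %.3f'%(s['time'],p.round(1),s['finger_gap'],np.round(s['ft_force'],1),np.round(s['joints'],2),d))
    rows=[]
    for _ in range(nmax):
        e=np.array(target)-p; rv=R.from_matrix(M.T@G).as_rotvec()
        if np.linalg.norm(e)<.5 and np.linalg.norm(rv)<.004: break
        n=max(1,int(np.ceil(max(np.linalg.norm(e)/step,np.linalg.norm(rv)/rot))))
        r=(rv/n).round(3); t=(M.T@e/n/10).round(2); rows.append([*r,*t,hand])
        p=p+M@t*10; M=M@R.from_rotvec(r).as_matrix()
    for i in range(0,len(rows),5): print([[float(v) for v in r] for r in rows[i:i+5]])
E
python3 - <<'E'
from meas import *
from plan import plan
np.set_printoptions(precision=1,suppress=True)
c=cam('side')
for P,ce in comps(c,56,74):
    try: r=rimfit(P[:,:2]); print(ce,len(P),'c',r[0],'yaw %.3f L %.1f W %.1f lip %.1f'%r[1:])
    except Exception as e: print(ce,len(P),e)
M=R.from_euler('xyz',bot.state()['ee_rot']).as_matrix(); print(M)
plan([569.5,276,170],-3.113+np.pi/2,-1)
E
```

```text
[368.1 138.5] 692 c [ 564.3 -289.6] yaw -1.181 L 148.3 W 64.0 lip 14.8
[147.8 197.3] 144 index -1 is out of bounds for axis 0 with size 0
[289.8 229. ] 1461 c [536.5  16.7] yaw -2.107 L 146.6 W 65.0 lip 14.9
[166.9 324.5] 2017 c [568.7 275.7] yaw -3.107 L 147.0 W 64.2 lip 16.6
[[-0.   0.2 -1. ]
 [ 0.  -1.  -0.2]
 [-1.  -0.  -0. ]]
t 0.25 p [ 153.8 -605.5  222. ] gap 87.2 ft [ 0.3 -0.3  0. ] j [-1.4  0.2  1.5 -0.   1.4 -0.1] | dyaw -0.220
[[0.008, 0.0, 0.0, 0.2, -2.89, -2.38, -1.0], [0.008, 0.0, 0.0, 0.2, -2.91, -2.36, -1.0], [0.009, 0.0, 0.0, 0.2, -2.93, -2.34, -1.0], [0.008, 0.0, 0.0, 0.2, -2.95, -2.31, -1.0], [0.009, 0.0, 0.0, 0.2, -2.97, -2.29, -1.0]]
[[0.008, 0.0, 0.0, 0.2, -2.99, -2.26, -1.0], [0.009, 0.0, 0.0, 0.2, -3.01, -2.24, -1.0], [0.008, 0.0, 0.0, 0.2, -3.03, -2.21, -1.0], [0.009, 0.0, 0.0, 0.2, -3.04, -2.19, -1.0], [0.008, 0.0, 0.0, 0.2, -3.06, -2.16, -1.0]]
[[0.009, 0.0, 0.0, 0.2, -3.08, -2.13, -1.0], [0.008, 0.0, 0.0, 0.21, -3.1, -2.11, -1.0], [0.009, 0.0, 0.0, 0.2, -3.12, -2.08, -1.0], [0.008, 0.0, 0.0, 0.21, -3.14, -2.05, -1.0], [0.009, 0.0, 0.0, 0.2, -3.15, -2.03, -1.0]]
[[0.008, 0.0, 0.0, 0.21, -3.17, -2.0, -1.0], [0.009, 0.0, 0.0, 0.2, -3.19, -1.97, -1.0], [0.008, 0.0, 0.0, 0.21, -3.2, -1.94, -1.0], [0.009, 0.0, 0.0, 0.2, -3.22, -1.92, -1.0], [0.008, 0.0, 0.0, 0.21, -3.24, -1.89, -1.0]]
[[0.009, 0.0, 0.0, 0.2, -3.25, -1.86, -1.0], [0.008, 0.0, 0.0, 0.21, -3.27, -1.84, -1.0], [0.009, 0.0, 0.0, 0.2, -3.28, -1.81, -1.0], [0.008, 0.0, 0.0, 0.21, -3.3, -1.78, -1.0], [0.009, 0.0, 0.0, 0.2, -3.32, -1.75, -1.0]]
[[0.008, 0.0, 0.001, 0.21, -3.33, -1.72, -1.0]]
```

Both views agree: vial tote (564,-289) yaw -1.18, left tote (569,276) yaw -3.11, middle tote (536,16) yaw -2.11, all with rims at about 64. The left tote goes first because its wrist turn is shorter.

send_rows --pt "0.01 0 0 0.1 -2.9 -2.4 -1" --pt "0.01 0 0 0.1 -2.9 -2.4 -1" --pt "0.01 0 0 0.1 -2.9 -2.3 -1" --pt "0.01 0 0 0.1 -3.0 -2.3 -1" --pt "0.01 0 0 0.1 -3.0 -2.3 -1"

```text
time: 0.67
position: [232.9, -435.2, 213.3]
ee_rot: [-1.048, 1.568, 2.281]
ft_force: [1.3, -1.2, 0.9]
finger_gap: 86.9
```

send_rows --pt "0.01 0 0 0.1 -3.0 -2.3 -1" --pt "0.01 0 0 0.1 -3.0 -2.2 -1" --pt "0.01 0 0 0.1 -3.0 -2.2 -1" --pt "0.01 0 0 0.1 -3.0 -2.2 -1" --pt "0.01 0 0 0.1 -3.1 -2.2 -1"

```text
time: 1.08
position: [319.1, -259.3, 207.9]
ee_rot: [-1.297, 1.569, 1.976]
ft_force: [1.0, -0.0, 0.8]
finger_gap: 87.2
```

```bash
python3 -c "
from plan import plan
import numpy as np
plan([569.3,276,150],-3.11+np.pi/2,-1,step=39)"
```

```text
t 1.08 p [ 319.1 -259.3  207.9] gap 87.2 ft [ 1.  -0.   0.8] j [-0.88 -0.31  2.06  0.    1.39  0.56] | dyaw -0.100
[[0.006, 0.0, 0.0, 0.37, -3.11, -1.99, -1.0], [0.006, 0.0, 0.0, 0.37, -3.12, -1.97, -1.0], [0.006, 0.0, 0.0, 0.37, -3.14, -1.95, -1.0], [0.006, 0.0, 0.0, 0.37, -3.15, -1.93, -1.0], [0.006, 0.0, 0.0, 0.36, -3.16, -1.91, -1.0]]
[[0.006, 0.0, 0.0, 0.37, -3.17, -1.9, -1.0], [0.006, 0.0, 0.0, 0.36, -3.18, -1.88, -1.0], [0.006, 0.0, 0.0, 0.37, -3.19, -1.86, -1.0], [0.006, 0.0, 0.0, 0.36, -3.2, -1.84, -1.0], [0.007, 0.0, 0.0, 0.37, -3.21, -1.82, -1.0]]
[[0.006, 0.0, 0.0, 0.36, -3.23, -1.79, -1.0], [0.007, 0.0, 0.0, 0.37, -3.24, -1.78, -1.0], [0.006, 0.0, 0.0, 0.36, -3.25, -1.75, -1.0], [0.007, 0.0, 0.001, 0.37, -3.26, -1.73, -1.0], [0.006, 0.0, 0.0, 0.36, -3.27, -1.71, -1.0]]
[[0.007, 0.001, 0.001, 0.36, -3.28, -1.7, -1.0]]
```

send_rows --pt "0.006 0 0 0.35 -3.1 -2.0 -1" --pt "0.006 0 0 0.35 -3.1 -2.0 -1" --pt "0.006 0 0 0.35 -3.1 -2.0 -1" --pt "0.006 0 0 0.35 -3.2 -1.9 -1" --pt "0.006 0 0 0.35 -3.2 -1.9 -1"

```text
time: 1.5
position: [400.6, -83.4, 191.8]
ee_rot: [2.681, 1.565, -0.363]
ft_force: [1.2, -0.5, 0.1]
finger_gap: 87.3
```

send_rows --pt "0.006 0 0 0.35 -3.2 -1.9 -1" --pt "0.006 0 0 0.35 -3.2 -1.9 -1" --pt "0.006 0 0 0.35 -3.2 -1.9 -1" --pt "0.006 0 0 0.35 -3.2 -1.8 -1" --pt "0.006 0 0 0.35 -3.2 -1.8 -1"

```text
time: 1.92
position: [482.0, 94.2, 175.0]
ee_rot: [2.774, 1.56, -0.3]
ft_force: [0.9, -0.7, 0.5]
finger_gap: 87.2
```

send_rows --pt "0.006 0 0 0.35 -3.2 -1.8 -1" --pt "0.006 0 0 0.35 -3.2 -1.8 -1" --pt "0.006 0 0 0.35 -3.2 -1.8 -1" --pt "0.006 0 0 0.35 -3.2 -1.7 -1" --pt "0.006 0 0 0.35 -3.2 -1.7 -1"

```text
time: 2.33
position: [563.1, 269.4, 156.6]
ee_rot: [2.807, 1.559, -0.296]
ft_force: [0.8, -0.1, 0.6]
finger_gap: 86.8
```

```bash
python3 -c "
from plan import plan
import numpy as np
plan([569.3,276,120],-3.11+np.pi/2,-1,step=39)"
```

```text
t 2.33 p [563.1 269.4 156.6] gap 86.8 ft [ 0.8 -0.1  0.6] j [ 0.32  0.26  1.6  -0.01  1.27  1.86] | dyaw -0.007
[[0.007, -0.011, -0.004, 3.67, -0.65, -0.6, -1.0]]
```

send_rows --pt "0.007 -0.011 -0.004 2.6 -0.65 -0.6 -1" --pt "0 0 0 0 0 0 -1" --pt "0 0 0 0 0 0 -1"

```text
time: 2.58
position: [571.0, 284.4, 129.2]
ee_rot: [-2.108, 1.568, 1.072]
ft_force: [1.4, -1.1, 0.6]
finger_gap: 87.3
```

```bash
python3 -c "
from plan import plan
import numpy as np
plan([569.3,276,38],-3.11+np.pi/2,-1,step=30)"
```

```text
t 2.58 p [571.  284.4 129.2] gap 87.3 ft [ 1.4 -1.1  0.6] j [0.34 0.33 1.58 0.   1.23 1.87] | dyaw -0.006
[[0.002, -0.0, 0.001, 2.28, 0.21, 0.05, -1.0], [0.001, -0.001, 0.001, 2.28, 0.21, 0.05, -1.0], [0.002, -0.0, 0.0, 2.28, 0.21, 0.05, -1.0], [0.001, -0.001, 0.001, 2.28, 0.21, 0.06, -1.0]]
```

send_rows --pt "0.006 0 0 1.0 0.85 0.2 -1" --pt "0 0 0 1.5 0 0 -1" --pt "0 0 0 1.5 0 0 -1" --pt "0 0 0 0 0 0 -1"

```text
time: 2.92
position: [569.1, 271.3, 90.3]
ee_rot: [-2.755, 1.566, 0.416]
ft_force: [-0.8, -0.0, -0.4]
finger_gap: 87.0
```

```bash
python3 -c "
from plan import plan
import numpy as np
plan([569.3,276,38],-3.11+np.pi/2,-1,step=20)"
```

```text
t 2.92 p [569.1 271.3  90.3] gap 87.0 ft [-0.8 -0.  -0.4] j [0.32 0.35 1.63 0.   1.16 1.86] | dyaw 0.002
[[-0.001, -0.002, 0.001, 1.75, -0.15, -0.0, -1.0], [-0.001, -0.001, 0.0, 1.74, -0.16, -0.01, -1.0], [-0.0, -0.002, 0.001, 1.75, -0.15, -0.01, -1.0]]
```

send_rows --pt "0 0 0 1.0 -0.4 0 -1" --pt "0 0 0 0 0 0 -1" --pt "0 0 0 0 0 0 -1" --pt "0 0 0 0 0 0 -1"

```text
time: 3.25
position: [569.7, 272.1, 82.8]
ee_rot: [-2.879, 1.563, 0.288]
ft_force: [-1.0, -0.1, 0.1]
finger_gap: 87.1
```

```bash
python3 -c "
from plan import plan
import numpy as np
plan([569.3,276,38],-3.11+np.pi/2,-1,step=22)"
```

```text
t 3.25 p [569.7 272.1  82.8] gap 87.1 ft [-1.  -0.1  0.1] j [ 0.32  0.36  1.63 -0.    1.14  1.87] | dyaw 0.006
[[-0.002, -0.003, 0.001, 1.49, -0.13, 0.02, -1.0], [-0.002, -0.002, 0.001, 1.49, -0.13, 0.02, -1.0], [-0.002, -0.003, 0.0, 1.5, -0.12, 0.01, -1.0]]
```

send_rows --pt "-0.003 -0.004 0 1.5 -0.4 0 -1" --pt "-0.002 -0.003 0 1.5 -0.2 0 -1" --pt "0 0 0 1.3 -0.1 0 -1" --pt "0 0 0 0 0 0 -1" --pt "0 0 0 0 0 0 -1"

```text
time: 3.67
position: [571.0, 280.5, 37.2]
ee_rot: [-2.395, 1.566, 0.778]
ft_force: [-0.0, 0.6, -0.0]
finger_gap: 87.0
```

```bash
python3 -c "
from plan import plan
import numpy as np
plan([569.3,276,38],-3.11+np.pi/2,-1,step=22)"
```

```text
t 3.67 p [571.  280.5  37.2] gap 87.0 ft [-0.   0.6 -0. ] j [0.33 0.43 1.63 0.   1.07 1.87] | dyaw 0.000
[[-0.001, -0.003, 0.003, -0.09, 0.45, 0.19, -1.0]]
```

send_rows --pt "0 -0.003 0.003 0 0.4 0.15 -1" --pt "0 0 0 0 0 0 -1" --pt "0 0 0 0 0 0 1" --pt "0 0 0 0 0 0 1" --pt "0 0 0 0 0 0 1"

```text
time: 4.08
position: [569.0, 276.0, 36.4]
ee_rot: [0.512, 1.569, -2.598]
ft_force: [-0.5, -0.3, -0.1]
finger_gap: 73.9
```

send_rows --pt "0 0 0 0 0 0 1" --pt "0 0 0 0 0 0 1" --pt "0 0 0 0 0 0 1" --pt "0 0 0 0 0 0 1"

```text
time: 4.42
position: [569.5, 276.0, 37.3]
ee_rot: [1.127, 1.57, -1.984]
ft_force: [0.4, -0.5, -1.3]
finger_gap: 63.6
```

Gripped: opening 63.6 against a 64 mm collar. Lifting and checking.

send_rows --pt "0 0 0 -1.5 0 0 1" --pt "0 0 0 -3 0 0 1" --pt "0 0 0 -3 0 0 1" --pt "0 0 0 -3 0 0 1" --pt "0 0 0 -3 0 0 1"

```text
time: 4.83
position: [561.4, 273.3, 163.7]
ee_rot: [0.309, 1.546, -2.801]
ft_force: [0.2, 0.1, -2.5]
finger_gap: 64.0
```

```bash
python3 -c "
from plan import plan
import numpy as np
plan([564.3,-289,170],-1.181+np.pi+np.pi/2,1,step=30,rot=.09)
from h import *
save(cam('side'),'lift1.png',(0,100,420,420),1.5)"
```

```text
t 4.83 p [561.4 273.3 163.7] gap 64.0 ft [ 0.2  0.1 -2.5] j [ 0.33  0.28  1.56 -0.    1.32  1.87] | dyaw -1.212
[[0.064, 0.001, -0.001, -0.01, 2.96, 0.08, 1.0], [0.064, 0.001, -0.001, -0.01, 2.96, -0.11, 1.0], [0.064, 0.001, -0.001, -0.01, 2.94, -0.3, 1.0], [0.064, 0.001, -0.001, -0.02, 2.92, -0.49, 1.0], [0.064, 0.001, -0.001, -0.02, 2.88, -0.67, 1.0]]
[[0.064, 0.001, -0.001, -0.02, 2.83, -0.86, 1.0], [0.064, 0.001, -0.001, -0.02, 2.77, -1.04, 1.0], [0.064, 0.001, -0.001, -0.03, 2.7, -1.21, 1.0], [0.064, 0.001, -0.001, -0.03, 2.62, -1.38, 1.0], [0.064, 0.001, -0.001, -0.03, 2.52, -1.55, 1.0]]
[[0.064, 0.001, -0.001, -0.03, 2.42, -1.71, 1.0], [0.064, 0.001, -0.001, -0.03, 2.31, -1.86, 1.0], [0.063, 0.001, -0.001, -0.03, 2.18, -2.0, 1.0], [0.064, 0.0, -0.001, -0.03, 2.05, -2.13, 1.0], [0.063, 0.001, -0.001, -0.03, 1.91, -2.26, 1.0]]
[[0.064, 0.0, -0.001, -0.03, 1.76, -2.38, 1.0], [0.063, 0.001, -0.001, -0.03, 1.61, -2.48, 1.0], [0.064, 0.0, -0.001, -0.03, 1.45, -2.58, 1.0], [0.063, 0.001, -0.002, -0.03, 1.28, -2.67, 1.0]]
```

send_rows --pt "0.064 0 0 0 3.0 0.1 1" --pt "0.064 0 0 0 3.0 -0.1 1" --pt "0.064 0 0 0 2.9 -0.3 1" --pt "0.064 0 0 0 2.9 -0.5 1" --pt "0.064 0 0 0 2.9 -0.7 1"

```text
time: 5.3
position: [567.9, 129.0, 176.6]
ee_rot: [-0.011, 1.568, 2.84]
ft_force: [-0.2, -0.1, -2.6]
finger_gap: 63.6
```

send_rows --pt "0.064 0 0 0 2.8 -0.9 1" --pt "0.064 0 0 0 2.8 -1.0 1" --pt "0.064 0 0 0 2.7 -1.2 1" --pt "0.064 0 0 0 2.6 -1.4 1" --pt "0.064 0 0 0 2.5 -1.6 1"

```text
time: 5.72
position: [566.0, -25.5, 173.9]
ee_rot: [0.345, 1.567, 2.861]
ft_force: [0.9, 0.5, -1.5]
finger_gap: 64.0
```

```bash
python3 -c "
from plan import plan
import numpy as np
plan([564.3,-289,160],-1.181+np.pi+np.pi/2,1,step=30,rot=.09)"
```

```text
t 5.72 p [566.  -25.5 173.9] gap 64.0 ft [ 0.9  0.5 -1.5] j [-0.18  0.12  1.73  0.    1.29  2.01] | dyaw -0.555
[[0.062, 0.0, -0.0, 0.15, 2.38, -1.7, 1.0], [0.062, 0.0, -0.0, 0.15, 2.27, -1.85, 1.0], [0.062, 0.0, -0.0, 0.15, 2.16, -1.98, 1.0], [0.061, 0.0, -0.0, 0.15, 2.03, -2.11, 1.0], [0.062, 0.001, -0.001, 0.15, 1.9, -2.23, 1.0]]
[[0.061, 0.0, -0.0, 0.15, 1.75, -2.35, 1.0], [0.062, 0.001, -0.001, 0.16, 1.61, -2.45, 1.0], [0.061, 0.0, -0.0, 0.15, 1.45, -2.54, 1.0], [0.062, 0.001, -0.0, 0.16, 1.3, -2.62, 1.0]]
```

send_rows --pt "0.062 0 0 0.1 2.4 -1.7 1" --pt "0.062 0 0 0.1 2.3 -1.9 1" --pt "0.062 0 0 0.1 2.2 -2.0 1" --pt "0.062 0 0 0.1 2.0 -2.1 1" --pt "0.062 0 0 0.1 1.9 -2.2 1"

```text
time: 6.13
position: [561.9, -179.6, 166.1]
ee_rot: [0.593, 1.566, 2.782]
ft_force: [0.4, -0.0, -2.3]
finger_gap: 63.8
```

send_rows --pt "0.062 0 0 0.1 1.7 -2.3 1" --pt "0.062 0 0 0.1 1.4 -2.0 1" --pt "0.04 0 0 0.1 0.7 -1.2 1" --pt "0 0 0 0 0 0 1" --pt "0 0 0 0 0 0 1"

```text
time: 6.55
position: [556.6, -255.5, 159.3]
ee_rot: [0.884, 1.563, 2.891]
ft_force: [-1.7, 0.6, -2.2]
finger_gap: 63.6
```

```bash
cat >> meas.py <<'E'
def zlevels(n,c=None,near=(564,-289),rad=130,zr=(40,260)):
    c=c or cam(n); X=cloud(c); im=c['img'].astype(int)
    m=(c['range_z']>0)&(np.hypot(X[...,0]-near[0],X[...,1]-near[1])<rad)&(X[...,2]>zr[0])&(X[...,2]<zr[1])&(im.min(2)>90)&(im.max(2)-im.min(2)<40)
    h,e=np.histogram(X[m][:,2],np.arange(zr[0],zr[1]+4,4)); return [(int(a),int(b)) for a,b in zip(e,h) if b>15],X[m]
E
python3 -c "
from plan import plan
import numpy as np
plan([564.3,-289,160],-1.181+np.pi+np.pi/2,1,step=30,rot=.09)
from meas import *
for n in('top','side'):
    c=cam(n);print(n,zlevels(n,c)[0]); save(c,n+'_h1.png',(260,40,560,340) if n=='top' else (240,0,540,240),1.3)
a=cv2.imread('pics/top_h1.png');b=cv2.imread('pics/side_h1.png');o=np.zeros((390,780,3),np.uint8);o[:a.shape[0],:a.shape[1]]=a;o[:b.shape[0],390:390+b.shape[1]]=b;cv2.imwrite('pics/h1.png',o)"
```

```text
t 6.55 p [ 556.6 -255.5  159.3] gap 63.6 ft [-1.7  0.6 -2.2] j [-0.56  0.25  1.62 -0.    1.28  2.15] | dyaw -0.046
[[0.023, 0.002, -0.003, -0.04, 0.36, -1.68, 1.0], [0.023, 0.003, -0.003, -0.04, 0.32, -1.69, 1.0]]
top [(60, 42), (64, 52), (120, 84), (124, 676), (128, 73), (132, 43), (136, 45), (140, 50), (144, 42), (148, 48), (152, 45), (156, 36), (160, 37), (164, 44), (168, 55), (172, 78), (176, 96), (180, 125), (184, 316), (188, 44), (244, 25)]
side [(40, 67), (44, 85), (48, 27), (52, 31), (56, 94), (60, 101), (64, 238), (124, 170), (128, 67), (132, 71), (136, 73), (140, 77), (144, 75), (148, 89), (152, 91), (156, 101), (160, 132), (164, 131), (168, 105), (172, 170), (176, 192), (180, 278), (184, 311), (188, 55), (244, 26), (248, 23)]
```

View pics/h1.png

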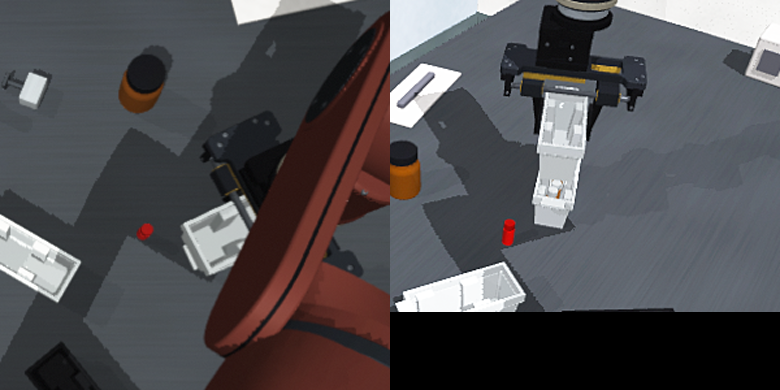

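The held tote (rim at z≈186) shows no lip at the near end, while the vial tote below it has its lip there at (553,205), so the lips alternate as needed. Now moving right above it and measuring the two against each other.

send_rows --pt "0.023 0 0 0.5 0.35 -1.7 1" --pt "0.02 0 0 0.5 0.3 -1.5 1" --pt "0 0 0 0.5 0 0 1" --pt "0 0 0 0 0 0 1" --pt "0 0 0 0 0 0 1"

```text
time: 7.07
position: [566.1, -281.3, 143.6]
ee_rot: [0.647, 1.563, 2.62]
ft_force: [-0.1, 0.5, -1.3]
finger_gap: 63.5
```

```bash
cat >> meas.py <<'E'
def local(X,c=(564.2,-289.1),yaw=-1.181):
    d=X[:,:2]-np.array(c); e=np.array([np.cos(yaw),np.sin(yaw)]); n=np.array([-e[1],e[0]]); return np.c_[d@e,d@n,X[:,2]]
def band(L,z0,z1):
    q=L[(L[:,2]>z0)&(L[:,2]<z1)]
    # near end (-x) edge, and +-y sides with slope, from points on the rim
    w=q[np.abs(q[:,1])>22]; xe=np.percentile(w[:,0],1) if len(w)>5 else np.nan
    out=[len(q),round(float(xe),1),round(float(np.percentile(w[:,0],99)),1)]
    for s in(-1,1):
        xs=[];ys=[]
        for x in np.arange(-70,70,5):
            b=q[(np.abs(q[:,0]-x)<2.5)&(s*q[:,1]>20)]
            if len(b)>3: xs.append(x); ys.append(s*np.max(s*b[:,1]))
        if len(xs)>2: p=np.polyfit(xs,ys,1); out.append((round(float(np.median(ys)),1),round(float(p[0]),3),len(xs)))
    return out
E
python3 -c "
from plan import plan
import numpy as np
plan([564.3,-289,145],-1.181+np.pi+np.pi/2,1,step=30,rot=.09)
from meas import *
for n in('top','side'):
    c=cam(n);l,X=zlevels(n,c);L=local(X);z=bot.state()['position'][2]-38+64
    print(n,'low',band(L,60,70),'held',band(L,z-6,z+6))
    if n=='side':print(l);save(c,'s2.png',(300,40,460,200),4)"
```

```text
t 7.07 p [ 566.1 -281.3  143.6] gap 63.5 ft [-0.1  0.5 -1.3] j [-0.59  0.31  1.57 -0.    1.27  2.15] | dyaw -0.013
[[0.013, 0.006, -0.005, -0.14, 0.46, -0.63, 1.0]]
top low [406, -74.0, 4.7, (-31.2, -0.001, 16), (32.0, 0.065, 3)] held [621, -82.3, -2.3, (-26.4, 0.026, 9), (37.2, 0.001, 14)]
side low [353, -73.9, 46.6, (-31.9, -0.009, 12), (31.6, -0.01, 10)] held [641, -83.0, 62.2, (-26.1, 0.028, 17), (36.7, 0.001, 21)]
[(40, 76), (44, 94), (48, 36), (52, 34), (56, 101), (60, 105), (64, 246), (108, 156), (112, 65), (116, 65), (120, 73), (124, 70), (128, 70), (132, 76), (136, 80), (140, 101), (144, 122), (148, 119), (152, 100), (156, 160), (160, 173), (164, 265), (168, 293), (172, 56), (228, 22), (232, 19)]
```

```bash
python3 -c "
from plan import plan
import numpy as np
plan([564.4,-291.2,125],-1.181+np.pi+np.pi/2,1,step=30,rot=.09)"
```

```text
t 7.17 p [ 565.9 -281.1  143.6] gap 63.6 ft [-0.8 -0.2 -3.2] j [-0.59  0.31  1.57 -0.    1.27  2.15] | dyaw -0.013
[[0.013, 0.007, -0.005, 1.86, 0.53, -0.89, 1.0]]
```

send_rows --pt "0.013 0.006 -0.005 0.8 0.53 -0.89 1" --pt "0 0 0 0 0 0 1" --pt "0 0 0 0 0 0 1"

```text
time: 7.42
position: [564.9, -291.1, 135.7]
ee_rot: [-2.179, 1.569, -0.218]
ft_force: [0.6, -0.2, -2.4]
finger_gap: 63.6
```

```bash
cat > chk.py <<'E'
import sys
from plan import plan
from meas import *
tx,ty,tz,h,dz=map(float,sys.argv[1:6])
plan([tx,ty,tz],h,1,step=30,rot=.09)
zl=float(sys.argv[6]) if len(sys.argv)>6 else 64
for n in('top','side'):
    c=cam(n);l,X=zlevels(n,c);L=local(X);z=bot.state()['position'][2]-38+64+dz
    print(n,'low',band(L,zl-4,zl+6),'held',band(L,z-6,z+6))
E
python3 chk.py 564.4 -291.2 110 3.531 0
```

```text
t 7.42 p [ 564.9 -291.1  135.7] gap 63.6 ft [ 0.6 -0.2 -2.4] j [-0.6   0.32  1.58  0.    1.25  2.15] | dyaw -0.001
[[0.001, -0.001, 0.001, 2.57, 0.05, 0.01, 1.0]]
top low [367, -73.9, -47.1, (-31.1, -0.014, 5), (31.9, 0.012, 5)] held [631, -73.6, 6.8, (-30.8, 0.046, 13), (32.5, -0.028, 15)]
side low [356, -73.9, 35.9, (-31.7, -0.006, 11), (31.6, -0.004, 8)] held [611, -74.2, 72.2, (-30.5, 0.016, 23), (31.5, 0.001, 23)]
```

send_rows --pt "0 0 0 1.0 0.03 0 1" --pt "0 0 0 1.0 0 0 1" --pt "0 0 0 0.6 0 0 1" --pt "0 0 0 0 0 0 1" --pt "0 0 0 0 0 0 1"

```text
time: 7.93
position: [564.0, -290.9, 106.4]
ee_rot: [-1.515, 1.57, 0.446]
ft_force: [0.1, -0.5, -2.0]
finger_gap: 63.4
```

```bash
python3 chk.py 564.6 -291.2 95 3.531 0
```

```text
t 7.93 p [ 564.  -290.9  106.4] gap 63.4 ft [ 0.1 -0.5 -2. ] j [-0.6   0.35  1.6   0.    1.2   2.15] | dyaw -0.001
[[0.001, 0.0, 0.001, 1.14, -0.04, -0.05, 1.0]]
top low [351, -74.2, -57.7, (-31.1, -0.012, 3), (31.9, 0.056, 3)] held [554, -73.9, 4.3, (-31.3, 0.085, 13), (31.9, -0.011, 14)]
side low [296, -73.8, -4.2, (-31.6, 0.005, 6), (31.7, -0.005, 8)] held [527, -74.7, 63.1, (-31.4, 0.018, 20), (31.0, -0.008, 21)]
```

Aligned within 1 mm. Lowering onto the ledges in small steps.

send_rows --pt "0 0 0 0.4 0 -0.03 1" --pt "0 0 0 0.4 0 0 1" --pt "0 0 0 0.2 0 0 1" --pt "0 0 0 0 0 0 1"

```text
time: 8.37
position: [565.1, -291.7, 97.0]
ee_rot: [-2.393, 1.568, -0.432]
ft_force: [-1.1, -0.3, -1.8]
finger_gap: 63.7
```

send_rows --pt "0 0 0 0.2 0 0 1" --pt "0 0 0 0.1 0 0 1" --pt "0 0 0 0 0 0 1"

```text
time: 8.62
position: [565.8, -292.2, 95.4]
ee_rot: [-2.457, 1.566, -0.496]
ft_force: [0.1, 0.3, -2.5]
finger_gap: 63.8
```

send_rows --pt "0 0 0 0.2 0.1 0.05 1" --pt "0 0 0 0 0 0 1"

```text
time: 8.78
position: [566.2, -292.7, 95.6]
ee_rot: [-2.421, 1.562, -0.46]
ft_force: [-0.5, -0.8, -1.9]
finger_gap: 62.9
```

send_rows --pt "0 0 0 0.15 0 0 1" --pt "0 0 0 0 0 0 1"

```text
time: 8.95
position: [566.7, -293.2, 95.3]
ee_rot: [-2.478, 1.56, -0.517]
ft_force: [-0.9, 0.9, -1.0]
finger_gap: 63.7
```

```bash
python3 chk.py 564.6 -291.2 95 3.531 0
```

```text
t 8.95 p [ 566.7 -293.2   95.3] gap 63.7 ft [-0.9  0.9 -1. ] j [-0.6   0.36  1.61  0.    1.17  2.15] | dyaw -0.001
[[0.001, -0.008, 0.006, 0.02, 0.12, 0.27, 1.0]]
top low [996, -74.4, 30.2, (-31.3, -0.012, 3), (23.6, -0.1, 9)] held [513, -71.1, 6.8, (-29.9, 0.07, 13), (33.4, -0.001, 15)]
side low [520, -74.0, -16.3, (-31.7, 0.002, 7), (31.6, 0.026, 6)] held [540, -71.0, 61.0, (-30.4, 0.015, 20), (32.8, -0.005, 19)]
```

send_rows --pt "0 -0.008 0.006 -0.2 0.12 0.3 1" --pt "0 0 0 0 0 0 1" --pt "0 0 0 0 0 0 1"

```text
time: 9.3
position: [563.6, -290.4, 95.8]
ee_rot: [0.52, 1.569, 2.481]
ft_force: [-0.3, -0.0, -3.2]
finger_gap: 64.1
```

```bash
python3 chk.py 564.4 -291.2 95 3.531 0
```

```text
t 9.30 p [ 563.6 -290.4   95.8] gap 64.1 ft [-0.3 -0.  -3.2] j [-0.6   0.36  1.61  0.    1.18  2.15] | dyaw -0.001
[[0.001, 0.002, -0.001, 0.08, -0.04, -0.1, 1.0]]
top low [1008, -74.3, -61.3, (21.8, -0.308, 5)] held [518, -74.3, 3.8, (-31.4, 0.069, 12), (31.8, -0.006, 15)]
side low [512, -74.4, -14.7, (-31.5, -0.002, 7), (31.5, 0.037, 6)] held [553, -74.7, 57.5, (-32.0, 0.014, 20), (31.0, -0.005, 19)]
```

send_rows --pt "0 0 0 0.08 0 -0.05 1" --pt "0 0 0 0 0 0 -1" --pt "0 0 0 0 0 0 -1" --pt "0 0 0 0 0 0 -1" --pt "0 0 0 0 0 0 -1"

```text
time: 9.82
position: [564.9, -291.4, 96.1]
ee_rot: [-1.72, 1.57, 0.241]
ft_force: [-0.7, -0.6, 0.4]
finger_gap: 82.2
```

send_rows --pt "0 0 0 0 0 0 -1" --pt "0 0 0 0 0 0 -1" --pt "0 0 0 0 0 0 -1" --pt "0 0 0 0 0 0 -1"

```text
time: 10.15
position: [565.1, -291.7, 96.4]
ee_rot: [-2.303, 1.57, -0.342]
ft_force: [-0.0, -0.2, -0.1]
finger_gap: 87.1
```

```bash
python3 chk.py 564.4 -291.2 95 3.531 0
```

```text
t 10.15 p [ 565.1 -291.7   96.4] gap 87.1 ft [-0.  -0.2 -0.1] j [-0.6   0.36  1.6   0.    1.18  2.15] | dyaw -0.001
[[0.001, -0.001, 0.001, 0.14, 0.04, 0.07, 1.0]]
top low [967, -74.2, -61.7, (-30.8, 0.251, 3), (26.3, -0.28, 4)] held [452, -74.3, 5.4, (-31.5, 0.066, 12), (31.6, -0.001, 14)]
side low [505, -73.6, -16.2, (-31.6, -0.009, 7), (31.9, -0.003, 6)] held [491, -74.5, 61.8, (-32.2, 0.014, 22), (30.6, -0.003, 20)]
```

Seated and centred. Now up and over to the middle tote.

send_rows --pt "0 0 0 -1 0 0 -1" --pt "0 0 0 -2 0 0 -1" --pt "0 0 0 -2.5 0 0 -1" --pt "0 0 0 -2.5 0 0 -1"

```text
time: 10.58
position: [560.7, -288.8, 172.3]
ee_rot: [0.558, 1.557, 2.519]
ft_force: [0.3, -0.6, 0.9]
finger_gap: 87.3
```

```bash
python3 -c "
from plan import plan
plan([536.4,16.4,150],-0.537,-1,step=36,rot=.118,half=False)"
```

```text
t 10.58 p [ 560.7 -288.8  172.3] gap 87.3 ft [ 0.3 -0.6  0.9] j [-0.6   0.28  1.55  0.    1.32  2.15] | dyaw 2.214
[[-0.117, 0.001, 0.0, 0.13, -0.49, 1.53, -1.0], [-0.117, 0.001, 0.0, 0.13, -0.67, 1.46, -1.0], [-0.116, 0.001, 0.0, 0.13, -0.84, 1.38, -1.0], [-0.117, 0.001, 0.0, 0.13, -0.99, 1.27, -1.0], [-0.116, 0.001, 0.0, 0.13, -1.13, 1.15, -1.0]]
[[-0.117, 0.001, 0.0, 0.12, -1.26, 1.01, -1.0], [-0.116, 0.001, 0.0, 0.12, -1.37, 0.85, -1.0], [-0.117, 0.0, 0.0, 0.12, -1.45, 0.69, -1.0], [-0.116, 0.0, 0.001, 0.12, -1.53, 0.52, -1.0], [-0.117, 0.001, 0.001, 0.12, -1.58, 0.34, -1.0]]
[[-0.116, 0.0, 0.0, 0.12, -1.6, 0.15, -1.0], [-0.117, 0.001, 0.001, 0.12, -1.61, -0.04, -1.0], [-0.116, 0.0, 0.0, 0.12, -1.6, -0.22, -1.0], [-0.117, 0.001, 0.001, 0.12, -1.56, -0.41, -1.0], [-0.116, 0.0, 0.0, 0.12, -1.5, -0.58, -1.0]]
[[-0.117, 0.001, 0.001, 0.12, -1.42, -0.76, -1.0], [-0.116, 0.0, 0.0, 0.12, -1.32, -0.91, -1.0], [-0.117, 0.001, 0.001, 0.12, -1.21, -1.06, -1.0], [-0.116, 0.0, 0.0, 0.11, -1.08, -1.2, -1.0]]
```

send_rows --pt "-0.117 0 0 0.1 -0.5 1.5 -1" --pt "-0.117 0 0 0.1 -0.7 1.5 -1" --pt "-0.117 0 0 0.1 -0.8 1.4 -1" --pt "-0.117 0 0 0.1 -1.0 1.3 -1" --pt "-0.117 0 0 0.1 -1.1 1.2 -1"

```text
time: 11.0
position: [557.9, -212.3, 182.1]
ee_rot: [3.128, 1.564, -0.592]
ft_force: [-0.8, -0.4, -0.0]
finger_gap: 86.9
```

send_rows --pt "-0.117 0 0 0.1 -1.3 1.0 -1" --pt "-0.117 0 0 0.1 -1.4 0.9 -1" --pt "-0.117 0 0 0.1 -1.5 0.7 -1" --pt "-0.117 0 0 0.1 -1.5 0.5 -1" --pt "-0.117 0 0 0.1 -1.6 0.3 -1"

```text
time: 11.42
position: [550.0, -127.7, 181.9]
ee_rot: [2.593, 1.558, -0.512]
ft_force: [-0.3, 0.6, 0.4]
finger_gap: 87.2
```

send_rows --pt "-0.117 0 0 0.1 -1.6 0.2 -1" --pt "-0.117 0 0 0.1 -1.6 0 -1" --pt "-0.117 0 0 0.1 -1.6 -0.2 -1" --pt "-0.117 0 0 0.1 -1.6 -0.4 -1" --pt "-0.117 0 0 0.1 -1.5 -0.6 -1"

```text
time: 11.83
position: [537.6, -44.1, 181.1]
ee_rot: [2.051, 1.553, -0.438]
ft_force: [-0.0, 0.3, -0.8]
finger_gap: 87.0
```

```bash
python3 -c "
from plan import plan
plan([536.4,16.4,130],-0.537,-1,step=36,rot=.118,half=False)"
```

```text
t 11.83 p [537.6 -44.1 181.1] gap 87.0 ft [-0.   0.3 -0.8] j [-0.23  0.04  1.81 -0.    1.28  0.69] | dyaw 0.381
[[-0.095, -0.001, -0.004, 1.27, -1.24, -0.88, -1.0], [-0.095, -0.001, -0.004, 1.27, -1.15, -1.0, -1.0], [-0.096, -0.001, -0.005, 1.27, -1.04, -1.1, -1.0], [-0.095, -0.002, -0.004, 1.27, -0.92, -1.2, -1.0]]
```

send_rows --pt "-0.095 -0.001 -0.004 1.2 -1.2 -0.9 -1" --pt "-0.095 -0.001 -0.004 1.2 -1.1 -1.0 -1" --pt "-0.095 -0.001 -0.004 1.2 -0.9 -1.0 -1" --pt "-0.08 0 0 1.0 -0.4 -0.5 -1" --pt "0 0 0 0 0 0 -1"

```text
time: 12.25
position: [538.6, 10.7, 139.3]
ee_rot: [1.98, 1.558, -0.116]
ft_force: [0.3, 0.2, -0.6]
finger_gap: 87.1
```

```bash
python3 -c "
from plan import plan
plan([536.4,16.4,85],-0.537,-1,step=20,rot=.118,half=False)"
```

```text
t 12.25 p [538.6  10.7 139.3] gap 87.1 ft [ 0.3  0.2 -0.6] j [-0.13  0.08  1.84  0.    1.2   0.4 ] | dyaw -0.011
[[0.004, -0.002, -0.004, 1.81, -0.18, -0.12, -1.0], [0.004, -0.002, -0.004, 1.81, -0.17, -0.12, -1.0], [0.003, -0.001, -0.003, 1.81, -0.17, -0.13, -1.0]]
```

send_rows --pt "0.01 -0.004 -0.008 1.8 -0.3 -0.2 -1" --pt "0 0 0 1.8 -0.15 -0.1 -1" --pt "0 0 0 1.5 0 0 -1" --pt "0 0 0 0 0 0 -1" --pt "0 0 0 0 0 0 -1"

```text
time: 12.67
position: [539.9, 14.5, 93.1]
ee_rot: [1.881, 1.56, -0.236]
ft_force: [-0.3, -0.6, -0.5]
finger_gap: 87.0
```

```bash
python3 -c "
from plan import plan
plan([536.4,16.4,38],-0.537,-1,step=17,rot=.118,half=False)"
```

```text
t 12.67 p [539.9  14.5  93.1] gap 87.0 ft [-0.3 -0.6 -0.5] j [-0.12  0.14  1.87 -0.    1.12  0.43] | dyaw 0.010
[[-0.002, -0.001, -0.003, 1.38, -0.11, 0.01, -1.0], [-0.003, -0.001, -0.002, 1.38, -0.11, 0.01, -1.0], [-0.002, -0.001, -0.003, 1.37, -0.11, 0.0, -1.0], [-0.003, -0.0, -0.002, 1.38, -0.1, 0.01, -1.0]]
```

send_rows --pt "-0.008 -0.004 -0.01 1.3 -0.3 0 -1" --pt "0 0 0 1.4 -0.1 0 -1" --pt "0 0 0 1.4 -0.1 0 -1" --pt "0 0 0 1.0 0 0 -1" --pt "0 0 0 0 0 0 -1"

```text
time: 13.08
position: [540.2, 15.3, 45.4]
ee_rot: [1.878, 1.563, -0.236]
ft_force: [0.3, -0.2, -1.0]
finger_gap: 86.9
```

```bash
python3 -c "
from plan import plan
plan([536.4,16.4,38],-0.537,-1,step=17,rot=.118,half=False)"
```

```text
t 13.08 p [540.2  15.3  45.4] gap 86.9 ft [ 0.3 -0.2 -1. ] j [-0.12  0.22  1.89 -0.    1.03  0.43] | dyaw 0.006
[[-0.006, -0.002, -0.008, 0.73, -0.38, 0.11, -1.0]]
```

send_rows --pt "-0.006 -0.004 -0.008 0.7 -0.4 0.1 -1" --pt "0 0 0 0.1 -0.1 0 -1" --pt "0 0 0 0 0 0 -1"

```text
time: 13.33
position: [535.9, 16.8, 37.7]
ee_rot: [-0.093, 1.569, -2.201]
ft_force: [0.3, 0.0, 0.2]
finger_gap: 87.3
```

```bash
python3 -c "
from plan import plan
plan([536.4,16.4,38],-0.537,-1,step=17,rot=.118,half=False)"
```

```text
t 13.33 p [535.9  16.8  37.7] gap 87.3 ft [0.3 0.  0.2] j [-0.11  0.23  1.9  -0.    1.02  0.42] | dyaw 0.000
[[-0.0, 0.002, 0.0, -0.03, 0.06, 0.01, -1.0]]
```

send_rows --pt "0 0 0 0 0 0 1" --pt "0 0 0 0 0 0 1" --pt "0 0 0 0 0 0 1" --pt "0 0 0 0 0 0 1" --pt "0 0 0 0 0 0 1"

```text
time: 13.75
position: [537.3, 16.8, 39.7]
ee_rot: [1.438, 1.568, -0.669]
ft_force: [-0.3, 0.8, -1.0]
finger_gap: 63.8
```

send_rows --pt "0 0 0 0 0 0 1" --pt "0 0 0 0 0 0 1" --pt "0 0 0 0 0 0 1" --pt "0 0 0 0 0 0 1"

```text
time: 14.08
position: [537.2, 16.8, 39.7]
ee_rot: [1.443, 1.568, -0.664]
ft_force: [0.5, 0.3, -1.6]
finger_gap: 63.8
```

send_rows --pt "0 0 0 -2 0 0 1" --pt "0 0 0 -3 0 0 1" --pt "0 0 0 -3 0 0 1" --pt "0 0 0 -3 0 0 1" --pt "0 0 0 -3 0 0 1"

```text
time: 14.5
position: [528.8, 17.7, 173.7]
ee_rot: [-1.075, 1.55, 3.1]
ft_force: [0.8, -0.5, -1.4]
finger_gap: 63.9
```

send_rows --pt "0 0 0 -2 0 0 1" --pt "0 0 0 -2 0 0 1" --pt "0 0 0 -1 0 0 1" --pt "0 0 0 0 0 0 1"

```text
time: 14.83
position: [532.7, 17.4, 233.4]
ee_rot: [-0.991, 1.561, -3.099]
ft_force: [0.9, 0.4, -2.1]
finger_gap: 63.9
```

```bash
python3 -c "
from plan import plan
plan([558,-270,220],-1.181+1.5708,1,step=30,rot=.09,half=False)"
```

```text
t 14.83 p [532.7  17.4 233.4] gap 63.9 ft [ 0.9  0.4 -2.1] j [-0.11  0.    1.74 -0.    1.41  0.42] | dyaw 0.927
[[-0.084, 0.0, 0.001, 0.12, 1.54, 2.13, 1.0], [-0.084, 0.0, 0.001, 0.12, 1.35, 2.25, 1.0], [-0.084, 0.0, 0.001, 0.12, 1.16, 2.35, 1.0], [-0.084, 0.0, 0.001, 0.13, 0.96, 2.44, 1.0], [-0.084, 0.0, 0.001, 0.13, 0.75, 2.51, 1.0]]
[[-0.084, 0.0, 0.001, 0.13, 0.53, 2.57, 1.0], [-0.085, 0.0, 0.001, 0.12, 0.32, 2.6, 1.0], [-0.084, 0.0, 0.001, 0.13, 0.09, 2.62, 1.0], [-0.085, 0.0, 0.001, 0.12, -0.13, 2.62, 1.0], [-0.084, 0.001, 0.001, 0.13, -0.35, 2.6, 1.0]]
[[-0.085, 0.001, 0.0, 0.12, -0.56, 2.56, 1.0]]
```

send_rows --pt "-0.084 0 0 0.1 1.5 2.1 1" --pt "-0.084 0 0 0.1 1.3 2.2 1" --pt "-0.084 0 0 0.1 1.2 2.3 1" --pt "-0.084 0 0 0.1 1.0 2.4 1" --pt "-0.084 0 0 0.1 0.8 2.5 1"

```text
time: 15.25
position: [544.6, -109.6, 222.2]
ee_rot: [-1.744, 1.556, 2.876]
ft_force: [0.4, 0.2, -1.8]
finger_gap: 63.5
```

send_rows --pt "-0.084 0 0 0.1 0.5 2.6 1" --pt "-0.084 0 0 0.1 0.3 2.6 1" --pt "-0.084 0 0 0.1 0.1 2.6 1" --pt "-0.084 0 0 0.1 -0.1 2.5 1" --pt "-0.084 0 0 0.1 -0.2 1.8 1"

```text
time: 15.67
position: [554.7, -236.0, 204.5]
ee_rot: [-2.267, 1.542, 2.794]
ft_force: [0.5, -0.2, -1.7]
finger_gap: 63.6
```

send_rows --pt "-0.05 0 0 0 0 0.8 1" --pt "0 0 0 0 0 0 1" --pt "0 0 0 0 0 0 1"

```text
time: 15.92
position: [554.3, -247.3, 196.6]
ee_rot: [-2.339, 1.532, 2.771]
ft_force: [-0.3, -0.8, -1.9]
finger_gap: 63.3
```

```bash
python3 -c "
from plan import plan
plan([564.4,-291.2,205],-1.181+1.5708,1,step=30,rot=.09,half=False)"
```

```text
t 15.92 p [ 554.3 -247.3  196.6] gap 63.3 ft [-0.3 -0.8 -1.9] j [-0.55  0.23  1.57 -0.01  1.38 -0.94] | dyaw -0.009
[[0.004, -0.013, 0.014, -0.47, -0.4, 2.21, 1.0], [0.004, -0.014, 0.014, -0.44, -0.38, 2.21, 1.0]]
```

send_rows --pt "0.004 -0.014 0.014 -0.5 -0.4 2.2 1" --pt "0.004 -0.014 0.014 -0.5 -0.4 2.0 1" --pt "0 0 0 0 0 0 1" --pt "0 0 0 0 0 0 1"

```text
time: 16.25
position: [562.2, -286.9, 201.6]
ee_rot: [-2.77, 1.566, 2.329]
ft_force: [-0.3, 0.7, -2.1]
finger_gap: 63.9
```

```bash
python3 chk.py 564.4 -291.2 205 0.390 -2 122;  python3 -c "
from h import *
save(cam('side'),'h3.png',(300,0,480,180),3)"
```

```text
t 16.25 p [ 562.2 -286.9  201.6] gap 63.9 ft [-0.3  0.7 -2.1] j [-0.6   0.25  1.53  0.    1.37 -0.98] | dyaw 0.003
[[-0.003, -0.004, 0.002, -0.34, 0.04, 0.48, 1.0]]
top low [236, -74.7, -44.0, (-31.5, -0.023, 6), (31.6, 0.031, 5)] held [1079, -75.3, 37.1, (-31.6, 0.007, 13), (31.7, -0.006, 18)]
side low [268, -75.3, 52.4, (-32.7, 0.012, 15), (30.9, -0.001, 9)] held [764, -75.4, 71.8, (-31.2, -0.015, 22), (30.9, 0.007, 25)]
```

View pics/h3.png

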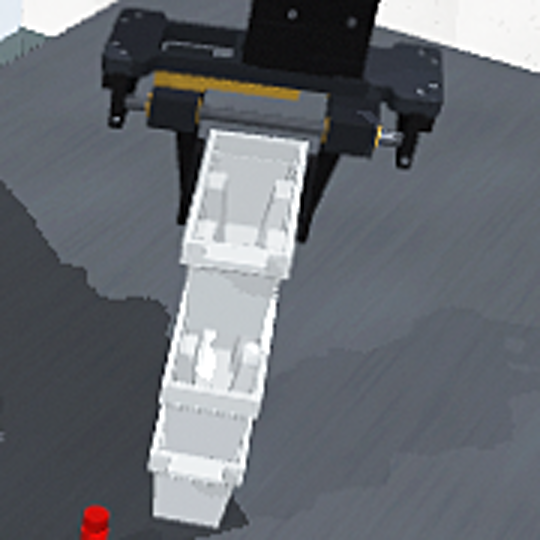

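The held tote's lip is at the near end (235,258), the middle tote has none there, and the bottom tote's lip is at (198,465), so the ends alternate. Already aligned within about 0.5 mm; descending straight.

send_rows --pt "-0.003 -0.004 0.002 1.2 0 0 1" --pt "0 0 0 1.2 0 0 1" --pt "0 0 0 0.8 0 0 1" --pt "0 0 0 0 0 0 1" --pt "0 0 0 0 0 0 1"

```text
time: 16.82
position: [562.8, -283.5, 168.5]
ee_rot: [2.075, 1.57, 0.898]
ft_force: [0.2, -0.3, -1.5]
finger_gap: 63.9
```

```bash
python3 chk.py 562.2 -286.9 157 0.390 -2 122
```

```text
t 16.82 p [ 562.8 -283.5  168.5] gap 63.9 ft [ 0.2 -0.3 -1.5] j [-0.59  0.27  1.57  0.    1.3  -0.99] | dyaw -0.003
[[0.003, -0.0, -0.001, 1.15, -0.18, 0.29, 1.0]]
top low [140, -74.7, 0.5, (-31.4, 0.017, 3)] held [930, -78.8, 30.0, (-30.0, 0.004, 10), (33.5, -0.008, 18)]
side low [209, -74.6, 3.6, (-32.8, -0.006, 9), (30.9, -0.029, 7)] held [730, -79.2, 68.6, (-29.0, -0.0, 22), (32.6, -0.008, 22)]
```

send_rows --pt "0.003 0 0 0.2 -0.25 0.43 1" --pt "0 0 0 0 0 0 1" --pt "0 0 0 0 0 0 1"

```text
time: 17.17
position: [562.9, -289.5, 168.1]
ee_rot: [0.872, 1.568, -0.309]
ft_force: [-0.7, 0.4, -1.9]
finger_gap: 63.9
```

```bash
python3 chk.py 562.2 -288.3 157 0.390 -2 122
```

```text
t 17.17 p [ 562.9 -289.5  168.1] gap 63.9 ft [-0.7  0.4 -1.9] j [-0.6   0.28  1.56  0.    1.3  -0.99] | dyaw 0.000
[[-0.0, 0.002, -0.002, 1.11, -0.02, -0.14, 1.0]]
top low [199, -74.7, -54.7, (-31.3, 0.036, 4), (31.4, 0.007, 4)] held [934, -73.2, 36.9, (-32.1, 0.003, 12), (31.2, -0.005, 18)]
side low [215, -74.5, 5.5, (-32.6, -0.005, 8), (30.8, -0.008, 8)] held [754, -73.0, 73.5, (-31.5, -0.003, 23), (30.3, -0.005, 20)]
```

Within 1.5 mm; descending with a slight correction.

send_rows --pt "0 0 0 0.5 0 -0.1 1" --pt "0 0 0 0.5 0 0 1" --pt "0 0 0 0.1 0 0 1" --pt "0 0 0 0 0 0 1"

```text
time: 17.6
position: [562.6, -288.7, 156.4]
ee_rot: [0.796, 1.567, -0.385]
ft_force: [-0.1, 0.1, -2.3]
finger_gap: 63.6
```

```bash
python3 chk.py 562.5 -288.3 155.5 0.390 -2 122
```

```text
t 17.60 p [ 562.6 -288.7  156.4] gap 63.6 ft [-0.1  0.1 -2.3] j [-0.6   0.29  1.57  0.    1.28 -0.99] | dyaw 0.000
[[-0.0, 0.002, -0.003, 0.09, 0.0, -0.04, 1.0]]
top low [945, -74.5, -1.7, (-22.3, 0.143, 7), (31.3, -0.161, 4)] held [895, -74.0, 34.8, (-32.1, 0.013, 12), (31.2, -0.013, 19)]
side low [419, -75.1, -14.1, (-32.8, -0.004, 8), (30.9, -0.022, 6)] held [698, -74.2, 70.5, (-31.3, -0.003, 21), (30.4, -0.004, 21)]
```

send_rows --pt "0 0 0 0.15 0 0 1" --pt "0 0 0 0 0 0 1"

```text
time: 17.87
position: [563.3, -289.1, 155.9]
ee_rot: [0.747, 1.565, -0.434]
ft_force: [0.1, -0.7, -2.3]
finger_gap: 63.9
```

send_rows --pt "0 0 0 0.1 0 -0.05 1" --pt "0 0 0 0 0 0 1"

```text
time: 18.03
position: [563.7, -289.1, 155.8]
ee_rot: [0.685, 1.564, -0.496]
ft_force: [0.1, -0.2, -1.9]
finger_gap: 63.6
```

```bash
python3 chk.py 562.5 -288.3 155.5 0.390 -2 122; python3 -c "
from meas import *
for n in('top','side'):
    L=local(zlevels(n)[1])
    for lo,hi,w in((60,68,'bottom'),(116,128,'mid'),(172,188,'up')):
        q=L[(L[:,2]>lo)&(L[:,2]<hi)&(L[:,0]<-68)&(L[:,0]>-76)]; print(n,w,len(q),np.percentile(q[:,2],[25,50,75,95]).round(1))"
```

```text
t 18.03 p [ 563.7 -289.1  155.8] gap 63.6 ft [ 0.1 -0.2 -1.9] j [-0.6   0.29  1.58  0.    1.27 -0.99] | dyaw 0.000
[[-0.0, 0.006, -0.005, 0.03, -0.08, -0.12, 1.0]]
top low [907, -74.5, -50.3, (-31.3, 0.011, 3), (26.5, -0.154, 6)] held [875, -73.6, 36.5, (-31.2, 0.01, 12), (32.2, -0.015, 19)]
side low [420, -75.6, -12.8, (-32.7, 0.0, 7), (30.9, 0.039, 5)] held [710, -73.3, 72.4, (-30.6, 0.001, 22), (31.4, -0.004, 21)]
top bottom 136 [63.2 64.2 64.9 66.2]
top mid 130 [120.3 121.6 122.9 123.9]
top up 216 [178.8 179.8 180.7 181.9]
side bottom 98 [64.  65.  65.9 67. ]
side mid 144 [118.5 121.3 122.7 123.9]
side up 124 [176.1 179.8 180.8 181.5]
```

Rim heights are 64.5, 121.5 and 179.8, so the top tote is down on its ledges, within 1–2 mm. Releasing.

send_rows --pt "0 0.003 -0.003 0 -0.05 -0.1 1" --pt "0 0 0 0 0 0 -1" --pt "0 0 0 0 0 0 -1" --pt "0 0 0 0 0 0 -1" --pt "0 0 0 0 0 0 -1"

```text
time: 18.65
position: [562.7, -288.2, 155.9]
ee_rot: [0.502, 1.568, -0.679]
ft_force: [-1.1, -0.2, -0.4]
finger_gap: 82.2
```

send_rows --pt "0 0 0 0 0 0 -1" --pt "0 0 0 0 0 0 -1" --pt "0 0 0 0 0 0 -1" --pt "0 0 0 -1 0 0 -1" --pt "0 0 0 -2 0 0 -1"

```text
time: 19.07
position: [560.0, -286.4, 182.0]
ee_rot: [-2.529, 1.564, 2.574]
ft_force: [-0.6, -0.7, 0.1]
finger_gap: 87.1
```

send_rows --pt "0 0 0 -2.5 0 0 -1" --pt "0 0 0 -2.5 0 0 -1" --pt "0 0 0 -2.5 0 0 -1" --pt "0 0 0 -2.5 0 0 -1" --pt "0 0 0 -1 0 0 -1"

```text
time: 19.48
position: [560.1, -286.4, 300.6]
ee_rot: [-2.53, 1.564, 2.572]
ft_force: [0.5, -0.6, 1.3]
finger_gap: 86.9
```

send_rows --pt "0 0 0 0 0 3.0 -1" --pt "0 0 0 0 0 3.0 -1" --pt "0 0 0 0 0 3.0 -1" --pt "0 0 0 0 0 3.0 -1" --pt "0 0 0 0 0 3.0 -1"

```text
time: 19.9
position: [621.2, -424.6, 310.7]
ee_rot: [0.788, 1.566, -0.385]
ft_force: [0.6, 0.1, -0.6]
finger_gap: 86.8
```

send_rows --pt "0 0 0 0 0 3.0 -1" --pt "0 0 0 0 0 2.0 -1" --pt "0 0 0 0 0 0 -1" --pt "0 0 0 0 0 0 -1"

```text
time: 20.23
position: [640.5, -478.5, 305.8]
ee_rot: [0.938, 1.569, -0.24]
ft_force: [0.4, 0.8, -0.1]
finger_gap: 86.8
```

```bash
python3 -c "
from meas import *
np.set_printoptions(precision=1,suppress=True)
for n in('top','side'):
    c=cam(n); l,X=zlevels(n,c); L=local(X)
    for lo,hi,w in((60,68,'bottom'),(116,127,'mid'),(174,185,'up')):
        q=L[(L[:,2]>lo)&(L[:,2]<hi)]; A=np.c_[q[:,:2],np.ones(len(q))]
        e=q[(np.abs(q[:,0]+72)<4)]; print(n,w,band(L,lo,hi),'z',np.median(e[:,2]))
    if n=='top':
        q=X[(X[:,2]>176)&(X[:,2]<185)]; print(rimfit(q[:,:2])); 
        A=np.c_[q[:,:2],np.ones(len(q))]; print('tilt',np.linalg.lstsq(A,q[:,2],rcond=None)[0][:2].round(3))
    save(c,n+'_f.png',(180,20,560,400) if n=='top' else (180,0,560,300),1.03)
a=cv2.imread('pics/top_f.png');b=cv2.imread('pics/side_f.png');o=np.zeros((400,800,3),np.uint8);o[:a.shape[0],:a.shape[1]]=a;o[:b.shape[0],400:400+b.shape[1]]=b;cv2.imwrite('pics/f.png',o)"
```

```text
top bottom [340, -74.3, -61.8] z 63.99285184942721
top mid [1496, -74.7, 7.2, (-22.0, 0.095, 7), (31.3, -0.076, 3)] z 121.68755593736626
top up [1516, -74.0, 73.4, (-32.2, -0.001, 28), (31.1, -0.003, 28)] z 180.05244817930094
(array([ 563.7, -289.2]), np.float64(-1.1831688057540473), np.float64(147.8968948410085), np.float64(63.730284201519616), np.float64(14.909825867698316))
tilt [-0.  0.]
side bottom [319, -74.0, -16.8, (-31.4, -0.029, 7), (31.5, -0.019, 7)] z 65.03905242691246
side mid [440, -75.2, -14.6, (-32.9, 0.009, 7), (31.0, -0.021, 5)] z 121.1406324366323
side up [709, -74.1, 73.6, (-31.3, 0.001, 19), (30.3, -0.003, 20)] z 180.034313937921
```

View pics/f.png

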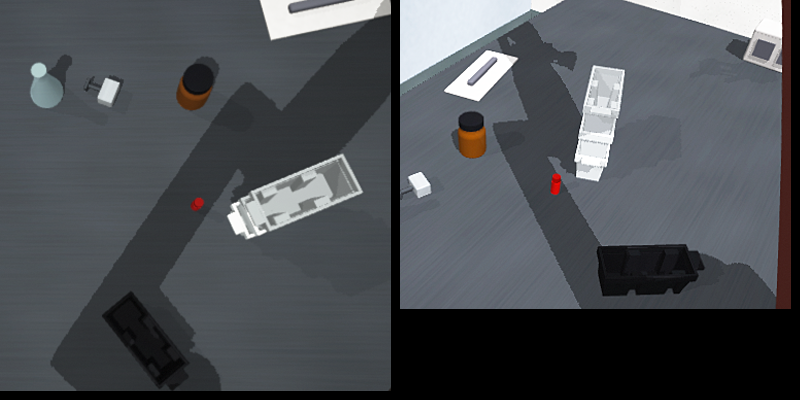

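The column stands level at the top view's (295,195), with lips alternating. The flask, clamp, jar, red vial and black tote look unmoved, and the gripper is clear.

```bash
python3 -c "
from rig import bot
print(bot.sign_off())"
```

```text
the job is handed in; nothing more can be done
None
```

I stacked both empty totes on the vial tote with their pull lips at alternate ends, and handed the job in at about 20 s of the 70 s allowed. The left tote went on first (turned about -1.21 rad), then the middle one on top (turned about +0.93 rad).

- **Heights:** the rims stand at about 64, 121.5 and 180 mm, so each tote sits about 58 mm above the one below, as it should on the ledges.
- **Alignment:** the camera readings put the totes within about 1.5 mm of each other along and across. Yaw of the top tote agrees with the vial tote to about 0.002 rad, and its tilt reads about 0.
- **Vial tote:** it moved less than about 0.5 mm.
- **Bystanders:** flask, jar and clamp look unmoved in the last picture, but I did not measure their positions. The gripper is open and clear of everything.

No check failed. Two things were not fully seen:

- **Vials:** they are hidden under the stack, so I could not see them at the end. No wrist-force reading rose above a few newtons while placing.
- **Middle tote:** the side view gave a slightly noisy reading of its rim (121.1 against 121.7 mm from above), well inside the limits.

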